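# Tip the radio module board over onto the work board

### The job

The green circuit board lies on the bench with its metal shield can underneath. Without picking it up, push it against the long metal-trimmed edge of the low rubber-topped work board and tip it up on that edge until it flips over, can side up, onto the work board; then push it farther on until no part of it overhangs that edge and leave it there. Leave the other things on the bench and the work board where they are.

Things in the scene. Friction and masses are not known exactly. Their poses are not given: they have to be found in the camera images.
- workboard: Fixed low work board, 300 mm along x, 220 mm along y, 16 mm high: plywood with a flat black rubber mat; a 14 mm wide aluminium strip (level with the mat) trims its edge at y = -110 mm, the upright 16 mm step to push against. Origin under its centre, on the bench; z up; y points from the trimmed edge across the board. Yaw up to 0.3 rad either way.
- module: Loose green circuit board, 60 to 130 g, 100 x 88 x 3 mm (x, y, z), with a flat metal can 76 x 64 x 10 mm amid its component side. Origin in the middle of the can's outer face: can z 0 to 10, board z 10 to 13 mm. At first it lies on the can, z up, rim 10 mm off the bench, 20 to 70 mm before the trimmed edge, y axis towards it within 0.3 rad. Flipped, z points down.
- corner0 (a point): Corner of the module's solder face at its x = -50, y = -44, z = 13 mm.
- corner1 (a point): Corner of the module's solder face at its x = 50, y = -44, z = 13 mm.
- corner2 (a point): Corner of the module's solder face at its x = 50, y = 44, z = 13 mm.
- corner3 (a point): Corner of the module's solder face at its x = -50, y = 44, z = 13 mm.
- screwdriver: Bystander: screwdriver 170 mm long lying on the far half of the work board, along the work board's x.
- adapter: Bystander: steel coaxial adapter, 21 mm across, 38 mm high, standing on the far half of the work board near an end; origin under its centre.
- switchbox: Bystander: white 110 x 110 mm switch box, 60 mm high, with a grey knob on top to 84 mm, on the bench to the right; origin under its centre.
- meter: Bystander: dark power meter, 130 x 160 mm, 103 mm high, with a round dial, on the bench to the left; origin under its centre.
Things that resemble listed ones, but are neither listed nor needed, are in the scene too. Leave any pink or white look-alike of the module alone.

How it is judged:
By the outcome, as a careful person would: the job done as asked, in the order asked, and still so for the second after the job is handed in, with the robot touching nothing.
It also fails if it takes over 67 s, if anything falls off the work surface, if the arm or the gripper's body presses on something with over 40 N, if the wrist force passes 120 N, or if a joint passes its speed limit or range.

### The arm

A 6-joint arm with a two-finger parallel gripper is mounted at the origin on the work surface. World frame = base frame: x ahead of the robot, y to its left, z up, the work surface at z = 0. Lengths are in m, angles in rad, forces in N, time in s.
With the tool pointing down it reaches from about 0.35 to 0.85 m from the base axis. Payload 8.1 kg.
Tool frame: the origin (TCP) lies on the front face of the gripper's body, between the roots of the fingers; the fingertips stand 84 mm ahead of it and the grasp point (between the pads) lies 65 mm ahead of it; x points along the fingers, y is the direction in which the jaws open and shut, and the axes are right-handed (so a half turn about x gives the same grasp; the last joint's range is limited). The gripper opens to 93 mm and grips with 3 to 60 N. Pads are 15 mm wide; open, the fingers measure 128 mm over their backs; the gripper's body (75 mm by 188 mm) begins 65 mm behind the grasp point.
Start: joints at [1.066, 0.13, 1.488, -0, 1.523, -0.085], TCP at [0.245, 0.548, 0.303] pointing down, gripper open.
Joint ranges: [-2.96, 2.96], [-0.89, 2.26], [0.02, 2.5], [-1.34, 4.48], [0, 2.73], [-2.66, 2.66]. Speed limits (rad/s): [2.39, 2.39, 2.79, 3.14, 3.14, 3.14].

### API

Orientations are given as a rotation vector (axis times angle).
In Python, from plant import telemetry, read_camera, camera_params, robot gives the robot as it stands.
- The arm moves only by the tool step_arm, never from a script. Its argument "commands" is a list of rows, each an object with "xyz": the shift along the tool's x, y, z in mm, a list of three; "turn": the turn, a rotation vector about the tool's x, y, z in rad, a list of three; "grip": the finger opening in mm, from 0 to 93. In form: [{"xyz": [dx, dy, dz], "turn": [ax, ay, az], "grip": grip}, ...]. A call has 1 to 12 rows; each row is the pose to reach, as a shift and turn from the pose commanded when the call began, along the tool's axes at that moment; what a row does not reach only later rows make up. A row lasts 1/8 s, in which the tool goes at most 62.5 mm and 10.7 degrees, less where a joint would pass 70% of its speed; a pose out of reach is approached as far as the arm can. A call with a gripper value outside its range is refused whole. The fingers move at their own pace and stop on an object; "force" is the grip in N (left out, the last holds). Time passes only in rows, so rows that repeat a pose let the fingers close. It gives the time, the measured TCP pose, the force and the opening at its end, in the units of the state.
- telemetry.read_state(): the state, without advancing time (a new reading comes with each control period).
- read_camera(name): name is "scene" or "top"; returns the picture (420x560x3 uint8, red, green, blue); there is no depth.
- camera_params(name): a dict with "mtx" (3x3 intrinsics, pixels), "rvec" (rotation vector, rad) and "tvec" (3), from world to camera coordinates, as OpenCV has them. Camera axes: x right, y down, z forward; pixel columns grow to the right and rows downward; lengths in m; the calibration is good to about 2 mm. A picture is of the moment at which its call begins. camera_params takes no time and is no camera call.
- robot.close_job(): hands the job in, once; it reports no verdict.
The state is a dict: "t": time; "q": joint angles; "dq": joint speeds; "joint_torque": joint torques, N m; "tool_pos": TCP position; "orientation": TCP orientation; "force": force on the tool from outside, world axes, zero at the start; "wrist_torque": the same for the moment, N m; "opening": finger opening in m.
Only numpy, scipy, OpenCV 4.12 (cv2) and the standard library are available. Lean on these libraries where they do the work, as an engineer would, in place of code of your own. Each camera call takes 0.05 s, during which the arm holds its last target. There are 200 camera calls.

## Working session

There is one attempt and no reset: what is moved stays moved. The work goes in short steps, Python scripts to look and compute and a tool call to move; the robot and the scene stay as the last step left them, time stands still between calls to the robot, and variables do not carry over. Pictures are saved under pics/ and viewed, about 8 in all and at most 12, crops included, and the job is handed in when it is done.

Besides the shell and the picture viewer there is one more tool, called after "Emit:" as name(argument=value, ...), one argument or row to a line, values as JSON. step_arm: Moves the arm, as the interface text tells. Its arguments: {"type":"object","properties":{"commands":{"type":"array"},"force":{"type":"number"}},"required":["commands"]}

```bash
mkdir -p pics; ls
python3 - <<'E'
from plant import telemetry, read_camera, camera_params
import cv2,numpy as np
for n in("scene","top"):
    im=read_camera(n); cv2.imwrite(f"pics/{n}0.png",im[:,:,::-1])
    p=camera_params(n); R=cv2.Rodrigues(np.array(p["rvec"]))[0]; print(n,p["mtx"],-R.T@np.array(p["tvec"]).ravel(),R[2])
s=telemetry.read_state();print(s)
E
```

```text
pics
scene [[523.24678942   0.         278.90507323]
 [  0.         523.24678942 209.18315493]
 [  0.           0.           1.        ]] [ 1.38031619 -0.5128419   0.86934054] [-0.64014276  0.41996297 -0.64331046]
top [[501.34828888   0.         276.87847776]
 [  0.         501.34828888 204.68442971]
 [  0.           0.           1.        ]] [0.27809615 0.00429265 1.56281386] [ 0.17167643  0.01652772 -0.98501474]
{'t': 0.1, 'q': array([ 1.06559542e+00,  1.31071207e-01,  1.48917085e+00,  1.05672951e-06,
        1.52305231e+00, -8.53815153e-02]), 'dq': array([ 0.00106369, -0.00364733, -0.00154688, -0.00051365, -0.00052862,
        0.00145951]), 'joint_torque': array([ 5.06503893e-04, -5.61346042e+01, -4.93093014e+01,  7.70293269e-02,
        2.92632950e-02, -4.21622008e-05]), 'tool_pos': array([0.24433695, 0.54756857, 0.30180062]), 'orientation': array([ 0.32802296,  1.54609592, -0.33059545]), 'force': array([0.08810839, 0.19347496, 0.15429943]), 'wrist_torque': array([ 0.06699058, -0.02042816, -0.00167566]), 'opening': 0.09301949594605158}
```

View pics/top0.png

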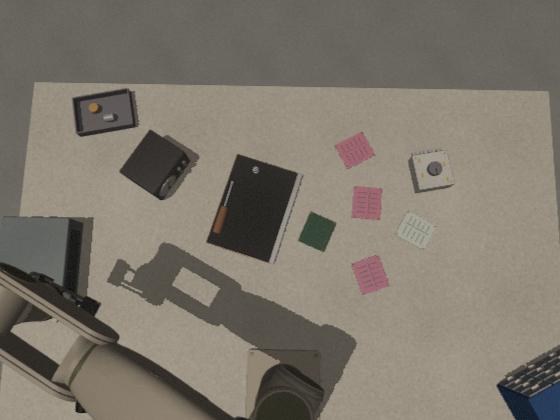

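View pics/scene0.png

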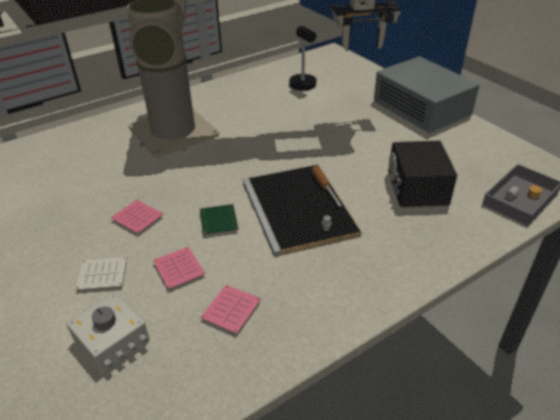

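The only green board is at top (317,231) and scene (219,219). The look-alikes are pink at top (354,150), (367,203), (370,275) and white at (416,230). The aluminium strip is the work board's right side in the top view, so the push goes left, towards +y. I'll check the choice in an enlarged crop.

Run:
```python
import cv2
im=cv2.imread("pics/top0.png")[145:270,200:345]
cv2.imwrite("pics/crop1.png",cv2.resize(im,None,fx=5,fy=4.8*5/4.8*0.96,interpolation=cv2.INTER_CUBIC)[:600])
```

```text
(no output)
```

View pics/crop1.png

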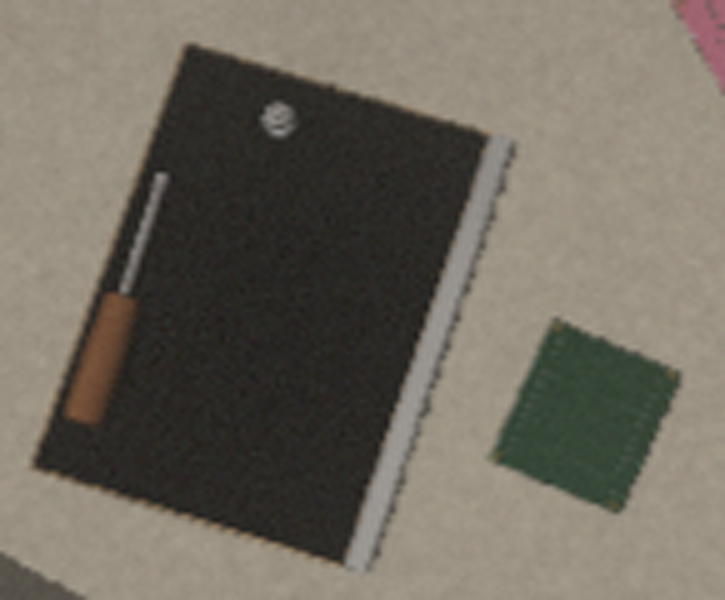

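```bash
cat > h.py <<'E'
import numpy as np,cv2
from scipy.optimize import least_squares
from plant import camera_params,read_camera,telemetry
def proj(n,P):
    p=camera_params(n);return cv2.projectPoints(np.array(P,float).reshape(-1,1,3),np.array(p["rvec"]),np.array(p["tvec"]),np.array(p["mtx"]),None)[0][:,0]
def ray(n,uv,z):
    p=camera_params(n);R=cv2.Rodrigues(np.array(p["rvec"]))[0];c=-R.T@np.array(p["tvec"]).ravel()
    d=R.T@np.linalg.inv(p["mtx"])@np.array([*uv,1.]);return c+d*(z-c[2])/d[2]
def world(pose,P):
    x,y,a=pose;P=np.array(P,float);c,s=np.cos(a),np.sin(a)
    return np.c_[x+c*P[:,0]-s*P[:,1],y+s*P[:,0]+c*P[:,1],P[:,2]]
def fit(n,L,uv):
    x0=np.r_[ray(n,np.mean(uv,0),.015)[:2],0]
    r=least_squares(lambda p:(proj(n,world(p,L))-uv).ravel(),x0);return r.x,np.sqrt(np.mean(r.fun**2))
E
python3 - <<'E'
from h import *
f=lambda L:np.array(L)/[5,4.8]+[200,145]-[.4,.4]
WB=fit("top",[[.15,.11,.016],[.15,-.11,.016],[-.15,-.11,.016],[-.15,.11,.016]],f([(188,43),(517,142),(365,570),(33,467)]))
M=fit("top",[[.05,.044,.013],[.05,-.044,.013],[-.05,-.044,.013],[-.05,.044,.013]],f([(556,319),(681,374),(620,513),(493,458)]))
print(WB,M)
x,y,a=WB[0];c,s=np.cos(a),np.sin(a);d=M[0][:2]-WB[0][:2]
print("module in wb",c*d[0]+s*d[1],-s*d[0]+c*d[1],M[0][2]-a)
for nm,uv in(("drv",(164,172)),("drv",(85,425)),("adp",(278,125))):
    d=ray("top",f([uv])[0],.02)[:2]-WB[0][:2];print(nm,c*d[0]+s*d[1],-s*d[0]+c*d[1])
print(proj("scene",world(M[0],[[.05,.044,.013],[.05,-.044,.013],[-.05,-.044,.013],[-.05,.044,.013]])))
E
```

```text
(array([ 0.53728718,  0.09906091, -0.29544835]), np.float64(0.5057831110751088)) (array([ 0.46737106, -0.09661308, -0.39833917]), np.float64(0.3413554148518553))
module in wb -0.009912613985738075 -0.207553169892833 -0.10289081606181594
drv 0.059342170372347666 0.09461852690965289
drv -0.11385164370340482 0.08631598540504526
adp 0.11176457855853972 0.036396483463661485
[[238.19877838 228.13383615]
 [202.14611551 233.31672122]
 [198.86079495 207.44474688]
 [232.93809751 202.78347623]]
```

```bash
cat >> h.py <<'E'
from scipy.spatial.transform import Rotation as Ro
WB=np.array([.5373,.0991,-.2954])
B=Ro.from_euler('z',WB[2]).as_matrix()
SG=1   # tool z = SG * forward (at tilt 0)
def tool(X,Y,Z,al):
    """leading tip corner X (wb), Y from step, Z height, mm; al = tilt, tip forward -> TCP pos, R"""
    xt=B@[0,np.sin(al),-np.cos(al)]; f=B@[0,np.cos(al),np.sin(al)]; zt=SG*f
    R=np.c_[xt,np.cross(zt,xt),zt]
    p=np.r_[WB[:2],0]+B@(np.array([X,Y-110,Z])/1000)-.084*xt-.0075*f
    return p,R
def delta(X,Y,Z,al,ref=None):
    s=telemetry.read_state(); p0,R0=ref or (s["tool_pos"],Ro.from_rotvec(s["orientation"]).as_matrix())
    p,R=tool(X,Y,Z,al)
    return np.round(R0.T@(p-p0)*1000,1),np.round(Ro.from_matrix(R0.T@R).as_rotvec(),3)
def now():
    s=telemetry.read_state();R=Ro.from_rotvec(s["orientation"]).as_matrix()
    f=R[:,2]*SG;p=B.T@(s["tool_pos"]+.084*R[:,0]+.0075*f-np.r_[WB[:2],0])*1000+[0,110,0]
    print("t",s["t"],"lead XYZ",p.round(1),"x_t",(B.T@R[:,0]).round(3),"f",(B.T@f).round(3),"F wb",(B.T@s["force"]).round(1),"q",s["q"].round(2),"op",s["opening"])
E
python3 - <<'E'
import h
h.now()
for h.SG in(1,-1): print(h.SG,h.delta(-10,-185,60,0),h.delta(-10,-185,60,.35),h.tool(-10,-185,60,.35)[0])
E
```

```text
t 0.1 lead XYZ [-403.4  452.7  217.8] x_t [-0.    -0.002 -1.   ] f [ 0.992 -0.124 -0.   ] F wb [0.  0.2 0.2] q [ 1.07  0.13  1.49  0.    1.52 -0.09] op 0.09301949594605158
1 (array([ 158.7, -591.2,  478. ]), array([-1.695e+00, -2.000e-03,  1.000e-03])) (array([ 166.4, -619.4,  481.5]), array([-1.676, -0.263,  0.297])) [ 0.43141562 -0.21450703  0.13633557]
-1 (array([ 158.7, -591.2,  478. ]), array([1.446e+00, 1.000e-03, 1.000e-03])) (array([ 166.4, -619.4,  481.5]), array([1.43 , 0.288, 0.254])) [ 0.43141562 -0.21450703  0.13633557]
```

```bash
sed -i 's/^SG=1 .*/SG=-1/' h.py; python3 -c "
import h;print(h.delta(-10,-185,150,.35))"
```

```text
(array([  76.4, -619.5,  481.5]), array([1.43 , 0.288, 0.254]))
```

Emit:
step_arm(
  commands=[
    {"xyz": [60, -590, 478], "turn": [1.43, 0.288, 0.254], "grip": 60},
    {"xyz": [60, -590, 478], "turn": [1.43, 0.288, 0.254], "grip": 60},
    {"xyz": [60, -590, 478], "turn": [1.43, 0.288, 0.254], "grip": 60},
    {"xyz": [60, -590, 478], "turn": [1.43, 0.288, 0.254], "grip": 60},
    {"xyz": [60, -590, 478], "turn": [1.43, 0.288, 0.254], "grip": 60},
    {"xyz": [60, -590, 478], "turn": [1.43, 0.288, 0.254], "grip": 60},
    {"xyz": [60, -590, 478], "turn": [1.43, 0.288, 0.254], "grip": 60},
    {"xyz": [60, -590, 478], "turn": [1.43, 0.288, 0.254], "grip": 60},
    {"xyz": [60, -590, 478], "turn": [1.43, 0.288, 0.254], "grip": 60},
    {"xyz": [60, -590, 478], "turn": [1.43, 0.288, 0.254], "grip": 60},
    {"xyz": [60, -590, 478], "turn": [1.43, 0.288, 0.254], "grip": 60},
    {"xyz": [60, -590, 478], "turn": [1.43, 0.288, 0.254], "grip": 60},
  ],
)

```text
t: 1.6
tool_pos: [0.4376, -0.1767, 0.2432]
orientation: [1.714, 1.27, -1.197]
force: [0.2, 0.5, 0.4]
opening: 0.0599
```

```bash
python3 -c "
import h;h.now();print(h.delta(-10,-185,60,.35),h.delta(-10,-170,8,.35))"
```

```text
t 1.6 lead XYZ [ -15.1 -146.8  167. ] x_t [ 0.     0.345 -0.939] f [0.    0.939 0.345] F wb [0.  0.5 0.4] q [-0.69 -0.12  1.88  0.32  1.52 -0.44] op 0.05990538189626064
(array([87.2,  5.2, 72.5]), array([-0.   , -0.002, -0.   ])) (array([141.2,   5.2,  76.4]), array([-0.   , -0.002, -0.   ]))
```

Emit:
step_arm(
  commands=[
    {"xyz": [60, 5, 72], "turn": [0, 0, 0], "grip": 60},
    {"xyz": [87, 5, 72], "turn": [0, 0, 0], "grip": 60},
    {"xyz": [115, 5, 75], "turn": [0, 0, 0], "grip": 60},
    {"xyz": [139, 5, 76], "turn": [0, 0, 0], "grip": 60},
    {"xyz": [139, 5, 76], "turn": [0, 0, 0], "grip": 60},
    {"xyz": [139, 5, 76], "turn": [0, 0, 0], "grip": 60},
  ],
)

```text
t: 2.35
tool_pos: [0.4358, -0.1987, 0.0878]
orientation: [1.713, 1.27, -1.196]
force: [0.3, -0.6, -0.5]
opening: 0.0601
```

Run:
```python
import h,cv2
im=h.read_camera("scene")[150:290,150:340,::-1]
cv2.imwrite("pics/s1.png",cv2.resize(im,None,fx=4,fy=4,interpolation=cv2.INTER_CUBIC))
h.now();print(h.delta(-10,-150,8,.35),h.delta(-10,-90,8,.35))
```

```text
t 2.4 lead XYZ [  -9.9 -168.7   11.9] x_t [ 0.001  0.344 -0.939] f [-0.001  0.939  0.344] F wb [0.2 0.  0.1] q [-0.73  0.12  1.95  0.34  1.24 -0.57] op 0.05971610847377553
(array([ 10.1,   0.1, -16.3]), array([ 0.001, -0.001, -0.001])) (array([ 30.7,   0.1, -72.6]), array([ 0.001, -0.001, -0.001]))
```

View pics/s1.png

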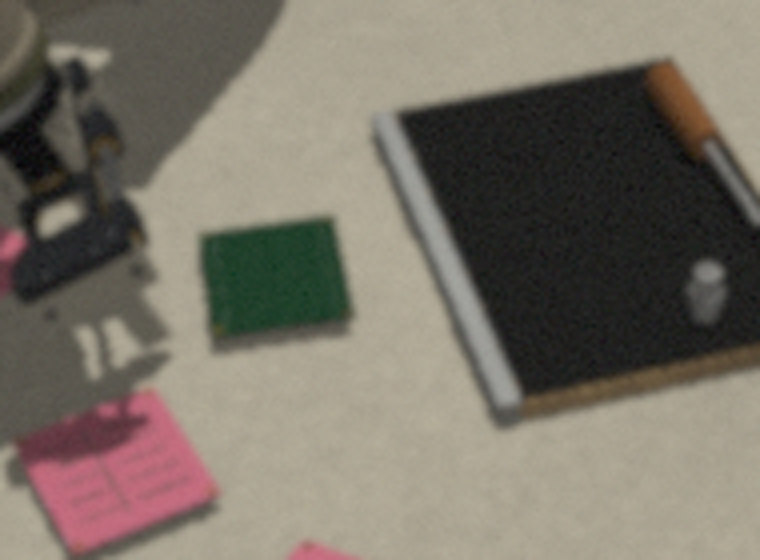

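Run:
```python
import h,numpy as np
s=h.telemetry.read_state();R=h.Ro.from_rotvec(s["orientation"]).as_matrix();p=s["tool_pos"]
P=[p,p+.084*R[:,0],p+.084*R[:,0]+.04*R[:,1],p+.084*R[:,0]-.04*R[:,1],p+.09*R[:,1],p-.09*R[:,1]]
print(((h.proj("scene",P)-[150,150])*4).round())
print(((h.proj("scene",h.world([.46737106, -0.09661308, -0.39833917],[[.05,-.044,.013],[-.05,-.044,.013]]))-[150,150])*4).round())
```

```text
[[ 83. 211.]
 [149. 301.]
 [160. 342.]
 [139. 261.]
 [106. 308.]
 [ 63. 124.]]
[[209. 333.]
 [195. 230.]]
```

Run:
```python
import h,cv2,numpy as np
im=h.read_camera("scene")[120:250,110:250,::-1]
im=cv2.resize((255*(im/255)**.6).astype(np.uint8),None,fx=4.5,fy=4.5,interpolation=cv2.INTER_CUBIC)
cv2.imwrite("pics/s2.png",im)
```

```text
(no output)
```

View pics/s2.png

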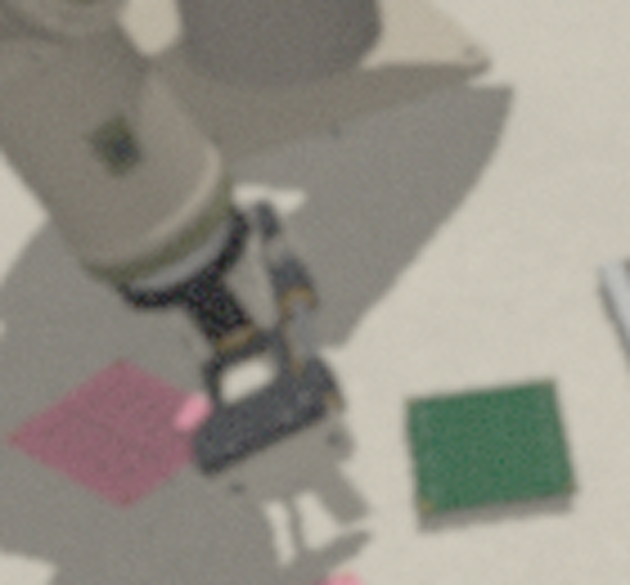

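Emit:
step_arm(
  commands=[
    {"xyz": [10, 0, -16], "turn": [0, 0, 0], "grip": 60},
    {"xyz": [12, 0, -22], "turn": [0, 0, 0], "grip": 60},
    {"xyz": [14, 0, -28], "turn": [0, 0, 0], "grip": 60},
    {"xyz": [17, 0, -35], "turn": [0, 0, 0], "grip": 60},
    {"xyz": [19, 0, -42], "turn": [0, 0, 0], "grip": 60},
    {"xyz": [22, 0, -49], "turn": [0, 0, 0], "grip": 60},
    {"xyz": [24, 0, -56], "turn": [0, 0, 0], "grip": 60},
    {"xyz": [27, 0, -63], "turn": [0, 0, 0], "grip": 60},
    {"xyz": [29, 0, -68], "turn": [0, 0, 0], "grip": 60},
    {"xyz": [29, 0, -68], "turn": [0, 0, 0], "grip": 60},
  ],
)

```text
t: 3.7
tool_pos: [0.457, -0.1273, 0.0832]
orientation: [1.713, 1.271, -1.196]
force: [0.0, -0.2, -0.1]
opening: 0.0603
```

Run:
```python
import h
h.now();print(h.delta(-10,-83,8,.35))
```

```text
t 3.7 lead XYZ [-11.  -94.    6.9] x_t [-0.     0.345 -0.939] f [-0.001  0.939  0.345] F wb [ 0.1 -0.1 -0.1] q [-0.59  0.08  2.01  0.36  1.18 -0.46] op 0.0603043401075674
(array([  2.7,   0.9, -10.8]), array([ 0.001, -0.002,  0.   ]))
```

Emit:
step_arm(
  commands=[
    {"xyz": [0.8, 0, -2], "turn": [0, 0, 0], "grip": 60},
    {"xyz": [1.5, 0, -4], "turn": [0, 0, 0], "grip": 60},
    {"xyz": [2.2, 0, -6], "turn": [0, 0, 0], "grip": 60},
    {"xyz": [2.5, 0, -7], "turn": [0, 0, 0], "grip": 60},
  ],
)

```text
t: 4.2
tool_pos: [0.4591, -0.1205, 0.0832]
orientation: [1.714, 1.27, -1.197]
force: [-0.4, -0.6, -0.1]
opening: 0.0601
```

Run:
```python
import h,cv2,numpy as np
h.now();im=h.read_camera("scene")[140:260,170:320,::-1]
im=cv2.resize((255*(im/255)**.6).astype(np.uint8),None,fx=5,fy=5,interpolation=cv2.INTER_CUBIC)
cv2.imwrite("pics/s3.png",im)
```

```text
t 4.2 lead XYZ [-10.9 -86.8   6.9] x_t [-0.     0.344 -0.939] f [-0.     0.939  0.344] F wb [-0.2 -0.7 -0.1] q [-0.57  0.08  2.01  0.37  1.18 -0.44] op 0.06005291624363386
```

View pics/s3.png

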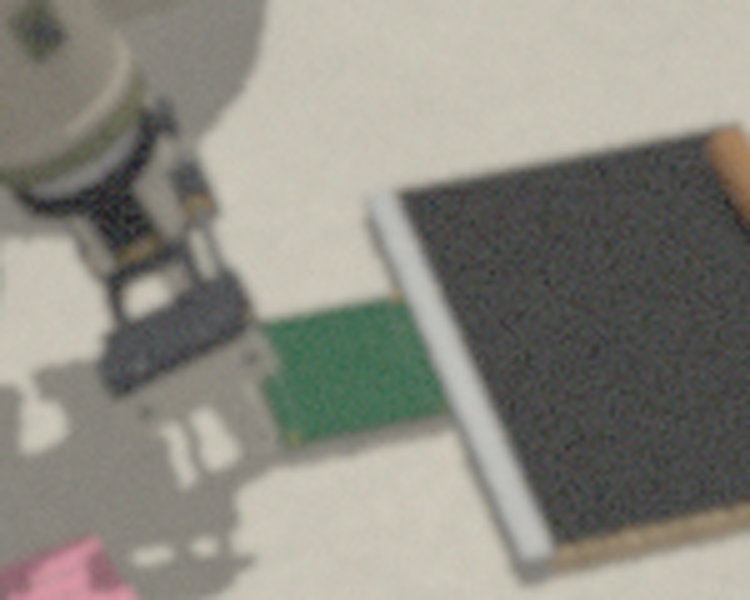

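The module is square to the fingers, with its front rim at the strip (crop 400,297 to 445,410). I'll press on until contact shows in the force.

Emit:
step_arm(
  commands=[
    {"xyz": [0.4, 0, -1], "turn": [0, 0, 0], "grip": 60},
    {"xyz": [0.7, 0, -2], "turn": [0, 0, 0], "grip": 60},
    {"xyz": [0.7, 0, -2], "turn": [0, 0, 0], "grip": 60},
  ],
)

```text
t: 4.62
tool_pos: [0.4596, -0.1195, 0.0833]
orientation: [1.712, 1.269, -1.198]
force: [-3.3, -6.7, -0.6]
opening: 0.0601
```

```bash
python3 -c "
import h;h.now()"
```

```text
t 4.625 lead XYZ [-10.6 -85.9   7. ] x_t [ 0.     0.343 -0.94 ] f [-0.001  0.94   0.343] F wb [-1.2 -7.4 -0.6] q [-0.57  0.08  2.01  0.37  1.18 -0.44] op 0.06009253752314164
```

Emit:
step_arm(
  commands=[
    {"xyz": [-3.1, 0, -1.4], "turn": [0, 0, 0], "grip": 60},
    {"xyz": [-6.1, 0, -2.6], "turn": [0, 0, 0], "grip": 60},
    {"xyz": [-9, 0, -4.1], "turn": [0, 0, 0], "grip": 60},
    {"xyz": [-11.8, 0, -5.6], "turn": [0, 0, 0], "grip": 60},
    {"xyz": [-14.5, 0, -7.4], "turn": [0, 0, 0], "grip": 60},
    {"xyz": [-17.2, 0, -9.1], "turn": [0, 0, 0], "grip": 60},
  ],
)

```text
t: 5.38
tool_pos: [0.4603, -0.1176, 0.1027]
orientation: [1.711, 1.268, -1.198]
force: [-5.1, -8.6, 0.3]
opening: 0.0599
```

Run:
```python
import h,cv2,numpy as np
h.now();im=h.read_camera("scene")[140:260,170:320,::-1]
im=cv2.resize((255*(im/255)**.6).astype(np.uint8),None,fx=5,fy=5,interpolation=cv2.INTER_CUBIC)
cv2.imwrite("pics/s4.png",im)
```

```text
t 5.375 lead XYZ [-10.6 -84.   26.4] x_t [ 0.     0.341 -0.94 ] f [-0.     0.94   0.341] F wb [-2.4 -9.7  0.3] q [-0.57  0.04  2.01  0.36  1.21 -0.42] op 0.059864130950697196
```

View pics/s4.png

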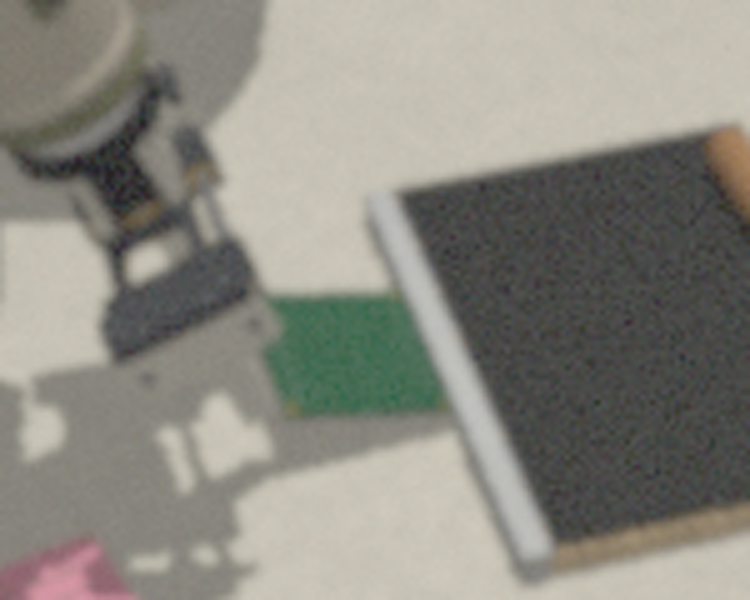

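Emit:
step_arm(
  commands=[
    {"xyz": [-5, 0, -4.1], "turn": [0, 0, 0], "grip": 60},
    {"xyz": [-9.6, 0, -8.6], "turn": [0, 0, 0], "grip": 60},
    {"xyz": [-13.6, 0, -13.6], "turn": [0, 0, 0], "grip": 60},
    {"xyz": [-17.1, 0, -19], "turn": [0, 0, 0], "grip": 60},
    {"xyz": [-20.1, 0, -24.8], "turn": [0, 0, 0], "grip": 60},
    {"xyz": [-23.5, 0, -31.5], "turn": [0, 0, 0], "grip": 60},
  ],
)

```text
t: 6.18
tool_pos: [0.4667, -0.095, 0.1357]
orientation: [1.714, 1.271, -1.197]
force: [0.3, 0.3, 0.8]
opening: 0.0599
```

Run:
```python
import h,cv2,numpy as np
h.now();im=h.read_camera("scene")[140:260,170:320,::-1]
im=cv2.resize((255*(im/255)**.6).astype(np.uint8),None,fx=5,fy=5,interpolation=cv2.INTER_CUBIC)
cv2.imwrite("pics/s5.png",im)
```

```text
t 6.175 lead XYZ [-11.1 -60.2  59.4] x_t [-0.001  0.345 -0.939] f [-0.     0.939  0.345] F wb [0.2 0.4 0.8] q [-0.52 -0.02  2.    0.36  1.26 -0.35] op 0.059873226549425444
```

View pics/s5.png

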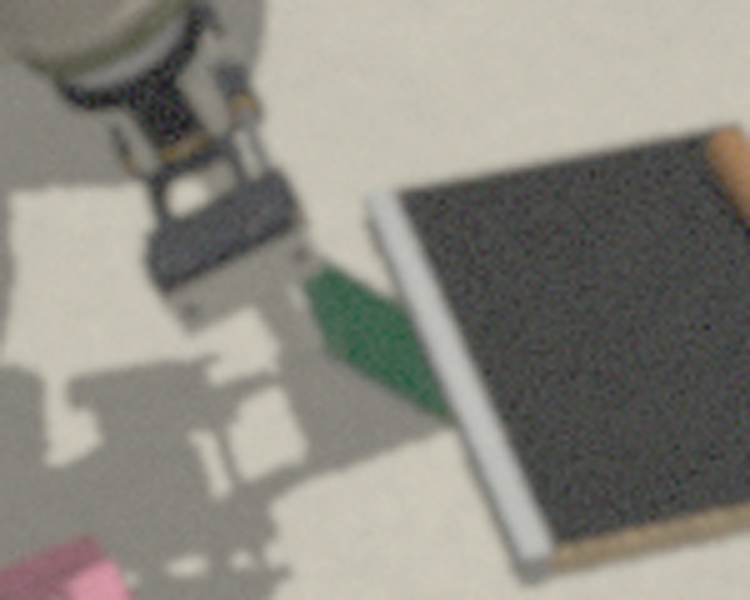

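Emit:
step_arm(
  commands=[
    {"xyz": [-2.4, 0, -8.8], "turn": [0, 0, 0], "grip": 60},
    {"xyz": [-4.6, 0, -16.4], "turn": [0, 0, 0], "grip": 60},
    {"xyz": [-6.1, 0, -24.3], "turn": [0, 0, 0], "grip": 60},
    {"xyz": [-7.1, 0, -31.8], "turn": [0, 0, 0], "grip": 60},
    {"xyz": [-7.5, 0, -39.3], "turn": [0, 0, 0], "grip": 60},
    {"xyz": [-7.2, 0, -46.9], "turn": [0, 0, 0], "grip": 60},
  ],
)

```text
t: 6.98
tool_pos: [0.479, -0.0552, 0.1586]
orientation: [1.714, 1.27, -1.197]
force: [0.5, -0.8, 0.2]
opening: 0.0602
```

Run:
```python
import h,cv2,numpy as np
h.now();im=h.read_camera("scene")[140:260,170:320,::-1]
im=cv2.resize((255*(im/255)**.6).astype(np.uint8),None,fx=5,fy=5,interpolation=cv2.INTER_CUBIC)
cv2.imwrite("pics/s6.png",im)
```

```text
t 6.975 lead XYZ [-10.9 -18.7  82.3] x_t [-0.     0.344 -0.939] f [-0.     0.939  0.344] F wb [ 0.7 -0.6  0.2] q [-0.43 -0.07  2.    0.36  1.28 -0.26] op 0.06023700729380249
```

View pics/s6.png

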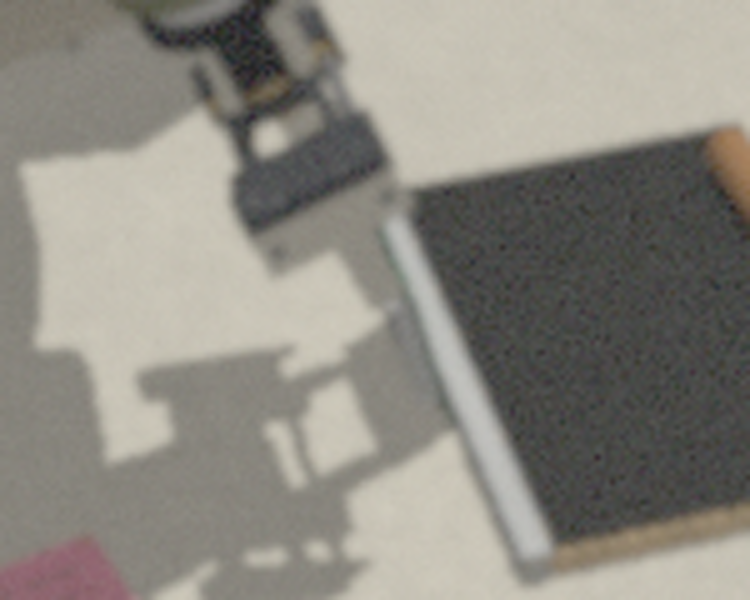

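Emit:
step_arm(
  commands=[
    {"xyz": [1, 0, -7.1], "turn": [0, 0, 0], "grip": 60},
    {"xyz": [2.5, 0, -12.9], "turn": [0, 0, 0], "grip": 60},
    {"xyz": [4.6, 0, -18.6], "turn": [0, 0, 0], "grip": 60},
    {"xyz": [6.7, 0, -24.2], "turn": [0, 0, 0], "grip": 60},
    {"xyz": [8.7, 0, -29.8], "turn": [0, 0, 0], "grip": 60},
    {"xyz": [10.8, 0, -35.5], "turn": [0, 0, 0], "grip": 60},
    {"xyz": [12.8, 0, -41], "turn": [0, 0, 0], "grip": 60},
    {"xyz": [12.8, 0, -41], "turn": [0, 0, 0], "grip": 60},
    {"xyz": [12.8, 0, -41], "turn": [0, 0, 0], "grip": 60},
  ],
)

```text
t: 8.15
tool_pos: [0.4913, -0.0147, 0.1605]
orientation: [1.713, 1.27, -1.197]
force: [-0.3, -0.1, -0.7]
opening: 0.0601
```

Run:
```python
import h,cv2,numpy as np
h.now();a=h.read_camera("scene")[130:250,210:360,::-1];b=h.read_camera("top")[145:265,200:350,::-1]
im=np.vstack([cv2.resize((255*(i/255)**.6).astype(np.uint8),(600,300) if 0 else (375,300),interpolation=cv2.INTER_CUBIC) for i in(a,b)])
cv2.imwrite("pics/s7.png",im)
```

```text
t 8.15 lead XYZ [-10.9  23.7  84.2] x_t [-0.     0.344 -0.939] f [-0.001  0.939  0.344] F wb [-0.2 -0.2 -0.7] q [-0.34 -0.07  1.99  0.37  1.25 -0.17] op 0.06005334436444378
```

View pics/s7.png

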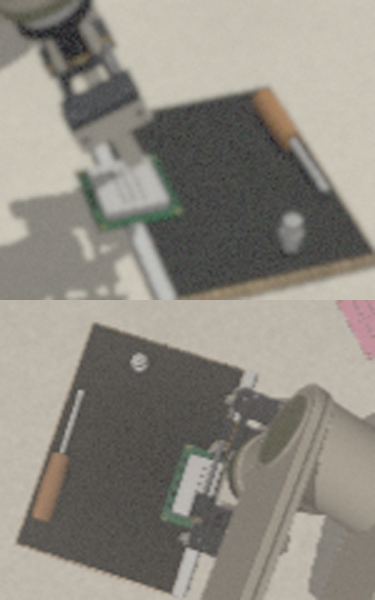

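The module has flipped and lies can side up across the strip, overhanging it. Its corners in the scene half of the crop are (80,175), (106,229), (183,211) and (152,153).

Run:
```python
from h import *
uv=np.array([(183,211),(106,229),(80,175),(152,153)])/2.5+[210,130]
M,e=fit("scene",[[.05,.044,.019],[.05,-.044,.019],[-.05,-.044,.019],[-.05,.044,.019]],uv)
print(M,e,"in wb",(B[:2,:2].T@(M[:2]-WB[:2]))*1000+[0,110],M[2]-WB[2])
print(delta(-10,-70,110,.0),delta(-10,-70,60,0),delta(-10,-70,22,0),delta(-10,-70,22,.35))
```

```text
[ 0.50020531  0.01348708 -0.24530754] 1.2695524120167532 in wb [-10.56410624  17.29623549] 0.05009245721494715
(array([-53.9,   0.8,  49.6]), array([ 0.   , -0.352,  0.   ])) (array([-6.9,  0.8, 66.8]), array([ 0.   , -0.352,  0.   ])) (array([28.7,  0.8, 79.9]), array([ 0.   , -0.352,  0.   ])) (array([ 26.2,   0.8, 109.1]), array([ 0.   , -0.002,  0.   ]))
```

Emit:
step_arm(
  commands=[
    {"xyz": [-7, 0.8, 40], "turn": [0, -0.18, 0], "grip": 60},
    {"xyz": [-7, 0.8, 66.8], "turn": [0, -0.352, 0], "grip": 60},
    {"xyz": [-7, 0.8, 66.8], "turn": [0, -0.352, 0], "grip": 60},
    {"xyz": [26.8, 0.8, 79.2], "turn": [0, -0.352, 0], "grip": 60},
    {"xyz": [26.8, 0.8, 79.2], "turn": [0, -0.352, 0], "grip": 60},
    {"xyz": [26.8, 0.8, 79.2], "turn": [0, -0.352, 0], "grip": 60},
  ],
)

```text
t: 9.0
tool_pos: [0.4733, -0.0771, 0.1088]
orientation: [1.425, 1.056, -1.423]
force: [0.2, 0.4, 0.0]
opening: 0.06
```

```bash
python3 -c "
import h;h.now();print(h.delta(-10.5,-20,23.5,0),h.delta(-10.5,26,23.5,0))"
```

```text
t 9.0 lead XYZ [ -9.9 -69.5  24.8] x_t [-0.     0.002 -1.   ] f [0.    1.    0.002] F wb [0.1 0.4 0. ] q [-0.27 -0.    2.    0.    1.14  0.03] op 0.06001085818595443
(array([  1.4,  -0.6, -49.6]), array([-0.   , -0.002,  0.   ])) (array([  1.5,  -0.6, -95.6]), array([-0.   , -0.002,  0.   ]))
```

Emit:
step_arm(
  commands=[
    {"xyz": [1, 0, -25], "turn": [0, 0, 0], "grip": 60},
    {"xyz": [1, 0, -45], "turn": [0, 0, 0], "grip": 60},
    {"xyz": [1, 0, -50], "turn": [0, 0, 0], "grip": 60},
    {"xyz": [1, 0, -55], "turn": [0, 0, 0], "grip": 60},
    {"xyz": [1, 0, -60], "turn": [0, 0, 0], "grip": 60},
    {"xyz": [1, 0, -65], "turn": [0, 0, 0], "grip": 60},
    {"xyz": [1, 0, -70], "turn": [0, 0, 0], "grip": 60},
    {"xyz": [1, 0, -75], "turn": [0, 0, 0], "grip": 60},
    {"xyz": [1, 0, -80], "turn": [0, 0, 0], "grip": 60},
    {"xyz": [1, 0, -85], "turn": [0, 0, 0], "grip": 60},
    {"xyz": [1, 0, -90], "turn": [0, 0, 0], "grip": 60},
    {"xyz": [1, 0, -97], "turn": [0, 0, 0], "grip": 60},
  ],
)

```text
t: 10.5
tool_pos: [0.5014, 0.0159, 0.107]
orientation: [1.423, 1.055, -1.424]
force: [-0.3, -0.8, -1.0]
opening: 0.0601
```

```bash
python3 -c "
import h;h.now()"
```

```text
t 10.5 lead XYZ [-10.1  27.5  23. ] x_t [-0. -0. -1.] f [-0.  1. -0.] F wb [-0.  -0.9 -1. ] q [-0.07  0.06  1.94 -0.    1.14  0.22] op 0.06012576355379035
```

Emit:
step_arm(
  commands=[
    {"xyz": [0, 0, 0], "turn": [0, 0, 0], "grip": 60},
    {"xyz": [0, 0, 10], "turn": [0, 0, 0], "grip": 60},
    {"xyz": [-20, 0, 40], "turn": [0, 0, 0], "grip": 60},
    {"xyz": [-70, 0, 80], "turn": [0, 0, 0], "grip": 60},
    {"xyz": [-130, 0, 130], "turn": [0, 0, 0], "grip": 60},
    {"xyz": [-150, 0, 180], "turn": [0, 0, 0], "grip": 60},
    {"xyz": [-150, 0, 220], "turn": [0, 0, 0], "grip": 60},
    {"xyz": [-150, 0, 220], "turn": [0, 0, 0], "grip": 60},
  ],
)

```text
t: 11.5
tool_pos: [0.4363, -0.1981, 0.2579]
orientation: [1.426, 1.05, -1.426]
force: [0.4, -0.1, 1.0]
opening: 0.0601
```

Run:
```python
import h,cv2,numpy as np
h.now();b=h.read_camera("top")[145:265,200:350,::-1]
cv2.imwrite("pics/s8.png",cv2.resize((255*(b/255)**.6).astype(np.uint8),None,fx=5,fy=5,interpolation=cv2.INTER_CUBIC))
a=h.read_camera("scene")[140:260,210:360,::-1]
cv2.imwrite("pics/s9.png",cv2.resize((255*(a/255)**.6).astype(np.uint8),None,fx=5,fy=5,interpolation=cv2.INTER_CUBIC))
```

```text
t 11.5 lead XYZ [ -10.  -196.3  173.9] x_t [ 0.001 -0.002 -1.   ] f [ 0.004  1.    -0.002] F wb [ 0.4 -0.   1. ] q [-0.53 -0.18  1.87 -0.    1.44 -0.23] op 0.060067585062689326
```

View pics/s9.png

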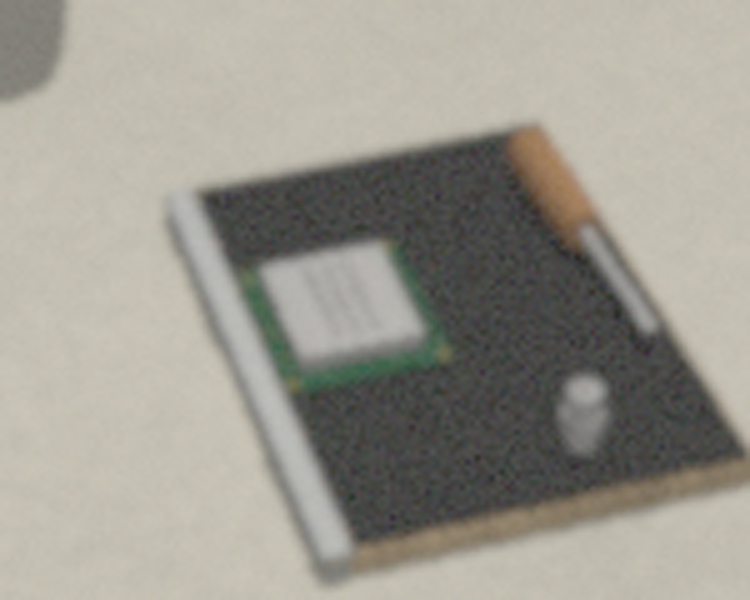

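The module lies flat and can side up on the mat. Its near corners, (245,272) and (292,385), are clear of the strip, so nothing overhangs. The screwdriver and adapter are undisturbed, and the arm is clear.

```bash
python3 -c "
from plant import robot;print(robot.close_job())"
```

```text
the job is handed in; nothing more can be done
None
```

The green board is flipped can side up on the work board, with no part overhanging the trimmed edge, and the job is handed in at about 11.6 s of the 67 s allowed.

- **How it was done:** With both fingers tilted behind its rear rim, I pushed the board against the strip. I tipped it up along an arc until it fell over the edge, never gripping it. I then pushed on the can's side until the whole board was past the strip, and backed the arm away.
- **Force:** The highest wrist reading I saw was about 10 N; I read it only at the end of moves.
- **Last checks:** The final scene picture shows the rear rim roughly 14 mm past the edge, just clear of the strip. I judged that by eye. The finger's final position agrees, putting the rim about 15 mm in.
- **Bystanders:** The screwdriver and adapter look undisturbed in the final picture. The switch box, meter and look-alikes were outside that crop, and I did not check them again at the end. A final top-camera picture was saved but not viewed.

No check failed or disagreed.

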